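# Switch off the desk for the night

### The arm

A 7-joint arm with a two-finger parallel gripper is mounted at the origin on the work surface. World frame = base frame: x ahead of the robot, y to its left, z up, the work surface at z = 0. Lengths are in mm, angles in degrees, forces in N, time in s.
With the tool pointing down it reaches from about 350 to 775 mm from the base axis. Payload 3.1 kg.
Tool frame: the origin (TCP) lies between the finger pads; the fingertips stand 11 mm ahead of it and the grasp point (between the pads) lies 8 mm behind it; z points along the fingers, y is the direction in which the jaws open and shut (so a half turn about z gives the same grasp; the last joint's range is limited). The gripper opens to 85 mm and grips with 20 to 120 N. Pads are 22 mm wide; open, the fingers measure 114 mm over their backs; the gripper's body (76 mm by 85 mm) begins 54 mm behind the grasp point. The pads swing forward as they close: fully open they stand 13 mm farther back than shut.
Start: joints at [62.126, 17.813, 0.802, 86.603, -0.252, 75.585, -1.558], TCP at [236.686, -496.485, 207.804] pointing down, gripper open.
Joint ranges: [-154.91, 154.91], [-16.99, 109.72], [-72.82, 74.43], [7.12, 147.25], [-82.49, 262.49], [11.32, 116.49], [-174.64, 174.64]. Speed limits (degrees/s): [159.86, 159.86, 180, 180, 180, 180, 180].

### API

Orientations are given as [roll, pitch, yaw] about the fixed x, y, z axes, in that order (R = Rz(yaw) Ry(pitch) Rx(roll)).
In Python, from rig import manip, optics, ticket gives the robot as it stands. The module is installed in compiled form; this text tells all that it offers.
- The arm moves only by the shell command python3 -m crank 'ROWS' [FORCE]. ROWS is JSON, a list of rows, each a list of 3 entries, a list of its own where there are three numbers: the turn, a rotation vector about the tool's x, y, z in degrees, then the shift along the tool's x, y, z in cm, then the closure, from 0 (fully open) to 1 (shut). A call has 1 to 12 rows; each row is the pose to reach, as a shift and turn from the pose commanded when the call began, along the tool's axes at that moment; what a row does not reach only later rows make up. A row lasts 1/10 s, in which the tool goes at most 50 mm and 8.59 degrees, less where a joint would pass 70% of its speed; a pose out of reach is approached as far as the arm can. A call with a gripper value outside its range is refused whole. The fingers move at their own pace and stop on an object; FORCE is the grip in N (left out, the last holds). Time passes only in rows, so rows that repeat a pose let the fingers close. It gives the time, the measured TCP pose, the force and the opening at its end, in the units of the state.
- manip.read_state(): the state, without advancing time (a new reading comes with each control period).
- optics.grab_frame(name): name is "scene" or "top"; returns the picture (420x560x3 uint8, blue, green, red); there is no depth.
- optics.camera_info(name): a dict with "fov_y" (degrees; the focal length in pixels is half the picture's height over the tangent of half this angle, whatever the lens; pixels are square), "cx", "cy" (the principal point, pixels), "R" (3x3) and "t" (3): a world point X has camera coordinates R X + t. Camera axes: x right, y down, z forward; pixel columns grow to the right and rows downward; lengths in mm; the calibration is good to about 2 mm. A picture is of the moment at which its call begins. camera_info takes no time and is no camera call.
- ticket.hand_in(): hands the job in, once; it reports no verdict.
The state is a dict: "time": time; "joint_pos": joint angles; "dq": joint speeds; "joint_efforts": joint torques, N m; "ee_pos": TCP position; "eef_rot": TCP orientation; "force": force on the tool from outside, world axes, zero at the start; "torque": the same for the moment, N m; "width": finger opening in mm.
Only numpy, scipy, OpenCV 4.12 (cv2) and the standard library are available. Lean on these libraries where they do the work, as an engineer would, in place of code of your own. Each camera call takes 0.05 s, during which the arm holds its last target. There are 200 camera calls.

### The job

Shut the desk down for the night: switch off the loudspeaker first, then the phone dock, and the mushroom lamp last, each by pressing the raised half of its rocker switch all the way down until that half lies level. Only press, with the fingertips; do not lift, push away or knock over anything on the desk, leave the router switched on, and end clear of everything.

Things in the scene. Friction and masses are not known exactly. Their poses are not given: they have to be found in the camera images.
- speaker: Desk loudspeaker: black upright box 86 x 84 x 104 high, two round drivers, one large below one small, on its front (+x) face; 0.75 kg, loose on the desk. Origin at the centre of its underside, z up, +x is its front (away from the robot at yaw 0). Rocker switch on top, pivot along y at x = 0, z = 113.5 mm; rear half, when level, has its top at z = 113.5 mm.
- dock: Phone dock: low aluminium box 120 (x) x 74 (y) x 30 high with two raised ridges across its front half (the taller, at x = +48 mm, reaches 52 mm high), four small ports in its front face; 0.55 kg, loose. Origin at the centre of its underside, z up, +x its front. Rocker switch on top, pivot along y at x = -22 mm, z = 39.5 mm; rear half, when level, has its top at z = 39.5 mm.
- lamp: Small mushroom lamp: round steel base 128 across and 18 high, and on it at x = +32 mm a short stem with a white shade 60 across, 48 to 87 mm high; 0.8 kg, loose. Origin at the centre of its underside, z up, the shade on the +x side. Rocker switch on top, pivot along y at x = -26 mm, z = 27.5 mm; rear half, when level, has its top at z = 27.5 mm.
- router: Network router: flat grey box 118 (x) x 96 (y) x 28 high with two upright black stub aerials at x = +50, y = +-40 mm, 96 mm high; 0.5 kg, loose. To be left switched on. Origin at the centre of its underside, z up, +x the side with the aerials. Rocker switch on top, pivot along y at x = -24 mm, z = 37.5 mm; rear half, when level, has its top at z = 37.5 mm.
- speaker_press (a point): Point on top of the rear (-x) half of the speaker's rocker, on its centre line, 18 mm from the pivot, 8 mm from the end; moves with the rocker, about 6.3 mm down from on to off. Its y axis lies along the pivot, as the device's y.
- speaker_rocker (a joint): Angle of the speaker's switch, a white V-shaped rocker, each half 26 long, 24 wide, on a black 60 x 34 bezel (its top 5.5 mm below the level half's). 0 = on: rear (-x) half stands up 20 degrees, its end 9 mm above the level front half. 0.36 = off: rear half pressed level, at its stop. Stays where left; takes about 4 N at the press point.
- dock_press (a point): Point on top of the rear (-x) half of the dock's rocker, on its centre line, 18 mm from the pivot, 8 mm from the end; moves with the rocker, about 6.3 mm down from on to off. Its y axis lies along the pivot, as the device's y.
- dock_rocker (a joint): Angle of the dock's switch, a white V-shaped rocker, each half 26 long, 24 wide, on a black 60 x 34 bezel (its top 5.5 mm below the level half's). 0 = on: rear (-x) half stands up 20 degrees, its end 9 mm above the level front half. 0.36 = off: rear half pressed level, at its stop. Stays where left; takes about 4 N at the press point.
- lamp_press (a point): Point on top of the rear (-x) half of the lamp's rocker, on its centre line, 18 mm from the pivot, 8 mm from the end; moves with the rocker, about 6.3 mm down from on to off. Its y axis lies along the pivot, as the device's y.
- lamp_rocker (a joint): Angle of the lamp's switch, a white V-shaped rocker, each half 26 long, 24 wide, on a black 60 x 34 bezel (its top 5.5 mm below the level half's). 0 = on: rear (-x) half stands up 20 degrees, its end 9 mm above the level front half. 0.36 = off: rear half pressed level, at its stop. Stays where left; takes about 4 N at the press point.
- router_press (a point): Point on top of the rear (-x) half of the router's rocker, on its centre line, 18 mm from the pivot, 8 mm from the end; moves with the rocker, about 6.3 mm down from on to off. Its y axis lies along the pivot, as the device's y.
- router_rocker (a joint): Angle of the router's switch, a white V-shaped rocker, each half 26 long, 24 wide, on a black 60 x 34 bezel (its top 5.5 mm below the level half's). 0 = on: rear (-x) half stands up 20 degrees, its end 9 mm above the level front half. 0.36 = off: rear half pressed level, at its stop. Stays where left; takes about 4 N at the press point.
- penstand: Squat stone pen stand 56 across and 40 high with a pen upright in it, top at 96 mm; loose; origin under its centre.
- glasses: Folded sunglasses, 135 (y) x 25 (x) x 40 high, standing on the lens rims; loose; origin on the desk under the bridge.
- usbstick: USB stick 51 (x) x 18 (y) x 9 high; loose; origin under the middle of its case.
- mug: White mug 76 across, 88 high, with handle; loose; origin under its centre.
- clipcup: Dark steel paper-clip cup 56 across, 42 high, empty; loose; origin under its centre.
- stapler: Stapler 125 (x) x 34 (y) x 55 high; loose; origin under its centre.
- can: Aluminium drinks can 60 across, 100 high; loose; origin under its centre.
- notes: Block of note paper 76 x 76 x 30 high; loose; origin under its centre.
Not all that is in view belongs to the job. What is shaped like the speaker but purple or red is not meant.

How it is judged (in metres and radians):
On the way, in this order (a step that is already met when the one before it is completed fails the run):
1. the loudspeaker is switched off while dock and lamp are still on (value of joint speaker_rocker above 0.3 rad and value of joint each of dock_rocker, lamp_rocker below 0.1 rad), for 0.1 s.
2. then the dock is switched off while the lamp is still on (value of joint each of speaker_rocker, dock_rocker above 0.3 rad and value of joint lamp_rocker below 0.1 rad), for 0.1 s.
3. then the lamp is switched off (value of joint each of speaker_rocker, dock_rocker, lamp_rocker above 0.3 rad), for 0.1 s.
At the end, for the whole second after the job is handed in: The rockers of loudspeaker, dock and lamp are at 0.30 rad or more (of 0.36), the router's below 0.10; the four devices stand upright (within 0.06 rad), at rest, within 25 mm of where they began (all of step 3 and value of joint router_rocker below 0.1 rad and distance of each of speaker, dock, lamp, router from where it was at the start of the episode below 0.025 m and angle between each of speaker, dock, lamp, router's own z axis and vertical below 0.06 rad and linear speed of each of speaker, dock, lamp, router below 0.02 m/s); the robot touches nothing.
It fails at once if the router is switched off or its rocker pressed part way (more than 0.10 rad) (value of joint router_rocker above 0.1 rad).
It fails at once if one of the four devices is lifted, tipped or pushed away (more than 25 mm, 10 mm up or 0.25 rad) (distance of any of speaker, dock, lamp, router from where it was at the start of the episode above 0.025 m or height (world z) of any of speaker, dock, lamp, router above 0.01 m or angle between any of speaker, dock, lamp, router's own z axis and vertical above 0.25 rad).
It fails at once if something else on the desk is lifted, knocked over or pushed away (more than 25 mm or 0.4 rad) (distance of any of penstand, glasses, usbstick, mug, clipcup, stapler, can, notes from where it was at the start of the episode above 0.025 m or height (world z) of any of penstand, glasses, usbstick, mug, clipcup, stapler, can, notes above 0.012 m or angle between any of penstand, glasses, usbstick, mug, clipcup, stapler, can, notes's own z axis and vertical above 0.4 rad).
It also fails if it takes over 58 s, if anything falls off the work surface, if the arm or the gripper's body presses on something with over 40 N, if the wrist force passes 120 N, or if a joint passes its speed limit or range.

## Working session

There is one attempt and no reset: what is moved stays moved. The work goes in short steps, Python scripts to look and compute and a shell command to move; the robot and the scene stay as the last step left them, time stands still between calls to the robot, and variables do not carry over. Pictures are saved under pics/ and viewed, about 8 in all and at most 12, crops included, and the job is handed in when it is done.

```bash
mkdir -p pics; cat > h.py <<'E'
from rig import manip, optics, ticket
import numpy as np, cv2
def cam(n):
    c=optics.camera_info(n); f=210/np.tan(np.radians(c["fov_y"])/2)
    return f,c["cx"],c["cy"],np.array(c["R"]),np.array(c["t"])
def ray(n,u,v,z):
    f,cx,cy,R,t=cam(n); o=-R.T@t; d=R.T@np.array([(u-cx)/f,(v-cy)/f,1]); return o+d*(z-o[2])/d[2]
def proj(n,X):
    f,cx,cy,R,t=cam(n); p=R@np.array(X,float)+t; return np.array([f*p[0]/p[2]+cx,f*p[1]/p[2]+cy])
E
python3 - <<'E'
from h import *
for n in("scene","top"):
    im=optics.grab_frame(n); cv2.imwrite(f"pics/{n}0.png",im)
    c=optics.camera_info(n); R=np.array(c["R"]); print(n,c["fov_y"],c["cx"],c["cy"],(-R.T@np.array(c["t"])).round(),R.round(3).tolist())
s=manip.read_state(); print(s)
E
```

```text
scene 43.807646802193986 277.3409356081811 204.50072026972842 [1200.  714. 1311.] [[-0.696, 0.718, 0.013], [0.564, 0.558, -0.609], [-0.445, -0.416, -0.793]]
top 45.72637593672256 272.6182561757838 207.12456589217996 [ 315.   76. 1393.] [[-0.011, -1.0, 0.01], [-0.985, 0.009, -0.175], [0.175, -0.012, -0.985]]
{'time': 0.1, 'joint_pos': array([62.12668729, 17.85802407,  0.80298396, 86.6843518 , -0.25315155,
       75.58396028, -1.55786684]), 'dq': array([-0.0275412 , -0.11458045,  0.02154534, -0.20405255,  0.07103571,
       -0.04449946, -0.00897911]), 'joint_efforts': array([ 6.51579521e-04, -3.80853689e+01,  1.46458517e-01, -2.31239033e+01,
        1.22214304e-02,  8.21337715e-03,  3.06939157e-06]), 'ee_pos': array([ 236.34122839, -495.83925674,  206.79787056]), 'eef_rot': array([-1.79875522e+02,  4.57802442e-03,  2.54875911e+01]), 'force': array([-0.01756767, -0.34351553, -0.00395195]), 'torque': array([-0.04612375, -0.04274903, -0.03009377]), 'width': 85.74395663719177}
```

View pics/scene0.png

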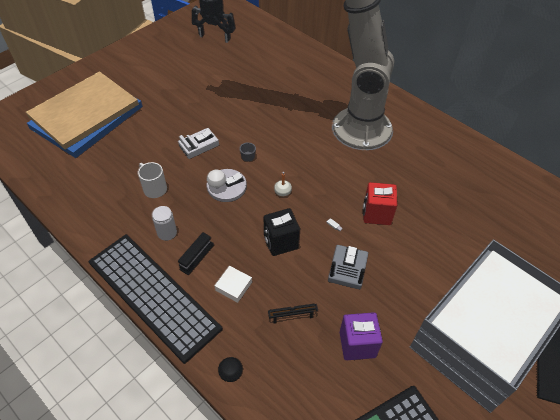

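View pics/top0.png

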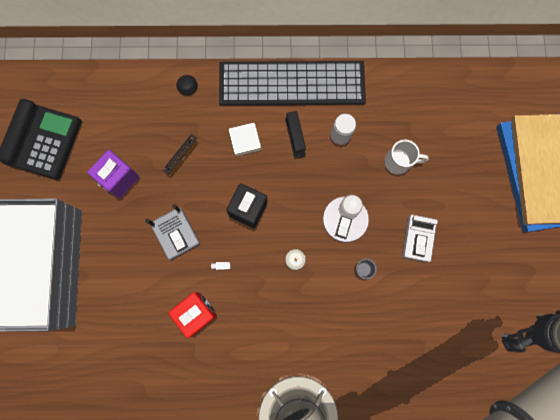

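Scene: black speaker (282,232), lamp (226,184), dock (198,142), router with aerials (349,265). Top view: speaker (247,206), lamp (346,219), dock (420,238), router (175,233). 
Could be mistaken for the speaker: red box (top 191,315) and purple box (top 113,173). The dock and router are both grey boxes: the router has the aerials, the dock has the ridges. I choose black 247,206 and aluminium 420,238, then check both in a crop.

```bash
cat > m.py <<'E'
from h import *
T=cv2.imread("pics/top0.png");S=cv2.imread("pics/scene0.png")
print("base proj",proj("top",[0,0,0]),proj("scene",[0,0,0]),"tcp",proj("top",[236,-496,207]))
# name: top centre, scene centre, level height
D=dict(speaker=((247,206),(282,221),113.5),dock=((420,243),(203,137),39.5),lamp=((344,228),(233,181),27.5),router=((177,240),(350,256),37.5))
rows=[]
for k,(a,b,h) in D.items():
    r=[]
    for I,c,n in((T,a,"top"),(S,b,"scene")):
        x,y=c; w=32; P=I[y-w:y+w,x-w:x+w]; r.append(cv2.resize(P,(256,256),interpolation=cv2.INTER_CUBIC))
        p=I[y-20:y+20,x-20:x+20]; m=(p.min(2)>215).astype(np.uint8)
        N,L,st,ce=cv2.connectedComponentsWithStats(m)
        for i in range(1,N):
            if st[i,4]<15: continue
            pts=np.argwhere(L==i)[:,::-1].astype(np.float32)+[x-20,y-20]
            R=cv2.minAreaRect(pts.astype(np.float32)); bx=cv2.boxPoints(R)
            W=np.array([ray(n,*q,h+3)[:2] for q in bx]); C=ray(n,*R[0],h+3)
            e=W[1]-W[0],W[2]-W[1]; E=max(e,key=np.linalg.norm)
            print(k,n,st[i,4],np.round(R[0],1),"world",C.round(),"sides",[round(float(np.linalg.norm(q))) for q in e],"long yaw",round(float(np.degrees(np.arctan2(E[1],E[0])))%180,1))
    rows.append(np.vstack(r))
cv2.imwrite("pics/crop.png",cv2.resize(np.hstack(rows),(800,400)))
E
python3 m.py
```

```text
base proj [297.49866896 416.08746145] [362.3147477  127.04285779] tcp [513.37965871 327.07529184]
speaker top 164 [246.3 201.4] world [557. 129. 116.] sides [48, 24] long yaw 153.7
speaker scene 101 [281.  219.4] world [561. 132. 116.] sides [49, 23] long yaw 158.4
dock top 52 [423.8 229.4] world [ 488. -354.   42.] sides [64, 19] long yaw 94.4
dock top 538 [419.3 244.3] world [ 448. -339.   42.] sides [77, 73] long yaw 165.5
dock scene 66 [203.2 134.5] world [ 451. -339.   42.] sides [52, 24] long yaw 174.7
lamp top 671 [343.5 224. ] world [ 507. -136.   30.] sides [109, 89] long yaw 89.5
lamp top 61 [352. 210.] world [ 546. -161.   30.] sides [39, 11] long yaw 89.5
lamp top 141 [343.4 226.4] world [ 501. -135.   30.] sides [48, 22] long yaw 161.6
lamp scene 40 [215.  175.5] world [ 539. -182.   30.] sides [13, 38] long yaw 48.1
lamp scene 75 [233.4 177.8] world [ 504. -133.   30.] sides [51, 22] long yaw 168.8
router top 147 [176.9 239.3] world [468. 322.  40.] sides [23, 48] long yaw 27.2
router scene 110 [350.8 254.4] world [470. 323.  40.] sides [53, 21] long yaw 27.7
```

View pics/crop.png

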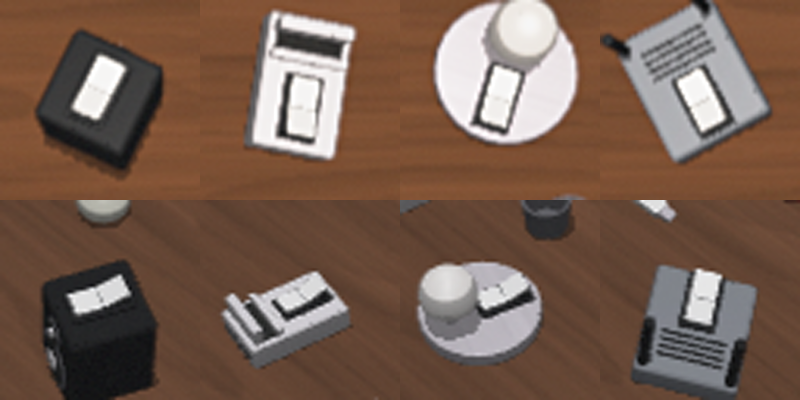

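The crop confirms the black box with drivers on its front, the aluminium dock with ridges, and the lamp. The router is the one with aerials and vents, and I leave it alone. All the fronts point roughly along +x.

```bash
cat > go.py <<'E'
import sys; from h import *; from scipy.spatial.transform import Rotation as Ro
x,y,z,w=map(float,sys.argv[1:5]); s=manip.read_state()   # fingertip target, tool yaw
R=Ro.from_euler("xyz",s["eef_rot"],degrees=True); G=Ro.from_euler("xyz",[180,0,w],degrees=True)
print("shift cm",(R.inv().apply(np.array([x,y,z+11])-s["ee_pos"])/10).round(2),"turn",(R.inv()*G).as_rotvec(degrees=True).round(1),
 "tip",s["ee_pos"].round(1)-[0,0,11],s["eef_rot"].round(1),"F",s["force"].round(1),"t",s["time"],"w",round(s["width"],1))
E
python3 go.py 543.5 137.5 170 -25
```

```text
shift cm [ 54.98 -43.95   2.67] turn [-0.1  0.1 50.5] tip [ 236.3 -495.8  195.8] [-179.9    0.    25.5] F [-0.  -0.3 -0. ] t 0.1 w 85.7
```

```bash
python3 -m crank '[[[0,0,8],[3.5,-2.8,0],1],[[0,0,16],[7,-5.6,0],1],[[0,0,24],[10.5,-8.4,0],1],[[0,0,32],[14,-11.2,0],1],[[0,0,40],[17.5,-14,0],1],[[0,0,46],[21,-16.8,0],1],[[0,0,50.5],[24.5,-19.6,0],1],[[0,0,50.5],[28,-22.4,0],1],[[0,0,50.5],[31.5,-25.2,0],1],[[0,0,50.5],[35,-28,0],1],[[0,0,50.5],[38.5,-30.8,0],1],[[0,0,50.5],[42,-33.6,0],1]]' 20; python3 go.py 543.5 137.5 145 -25
```

```text
time: 1.3
ee_pos: [471.3, -10.9, 207.5]
eef_rot: [180.0, 0.0, -25.0]
force: [1.0, -0.1, -0.0]
width: -0.0
shift cm [  0.26 -16.5    5.14] turn [ 0.  0. -0.] tip [471.3 -10.9 196.5] [180.   0. -25.] F [ 1.  -0.1 -0. ] t 1.3 w -0.0
```

```bash
python3 -m crank '[[[0,0,0],[0.1,-4,0],1],[[0,0,0],[0.2,-8,0.5],1],[[0,0,0],[0.2,-12,1.5],1],[[0,0,0],[0.2,-15,3],1],[[0,0,0],[0.2,-16.3,4.5],1],[[0,0,0],[0.2,-16.3,5],1],[[0,0,0],[0.2,-16.3,5],1],[[0,0,0],[0.2,-16.3,5],1],[[0,0,0],[0.2,-16.3,5],1]]'; python3 go.py 543.5 137.5 119.8 -25
python3 - <<'E'
from h import *
o=[]
X=[543.5,137.5,119.8]
for n in("scene","top"):
    im=optics.grab_frame(n); cv2.imwrite(f"pics/{n}1.png",im); u,v=map(int,proj(n,X)); print(n,proj(n,X),proj(n,manip.read_state()["ee_pos"]+[0,0,-11]))
    o.append(cv2.resize(im[v-40:v+40,u-40:u+40],(400,400),interpolation=cv2.INTER_CUBIC))
cv2.imwrite("pics/c1.png",np.hstack(o))
E
```

```text
time: 2.2
ee_pos: [542.5, 132.4, 158.7]
eef_rot: [180.0, -0.1, -25.2]
force: [0.9, -0.5, 0.2]
width: -0.1
shift cm [-0.13 -0.5   2.79] turn [ 0.  -0.1 -0.2] tip [542.5 132.4 147.7] [ 1.80e+02 -1.00e-01 -2.52e+01] F [ 0.9 -0.5  0.2] t 2.2 w -0.1
scene [286.78413242 216.20094471] [286.09696522 209.10970158]
top [243.12002922 206.36094167] [244.26938213 204.83539612]
```

View pics/c1.png

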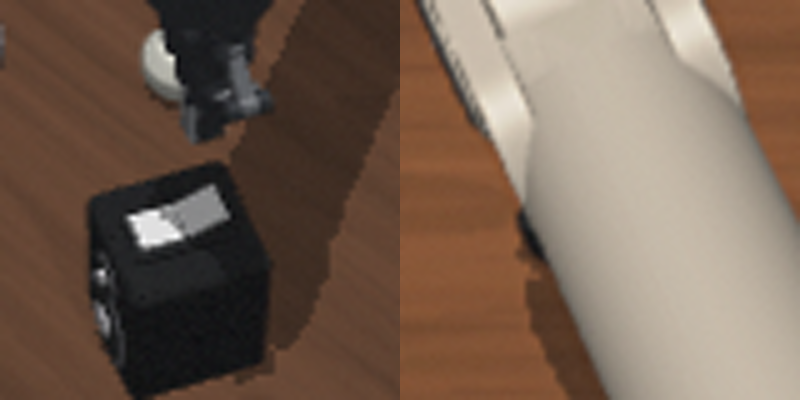

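Scene crop: the tip is near pixel (287,204) and I predicted (286,209). I'll lower to just above the switch and look again.

```bash
python3 -m crank '[[[0,0,0],[-0.1,-0.5,0.5],1],[[0,0,0],[-0.1,-0.5,1.2],1],[[0,0,0],[-0.1,-0.5,1.7],1],[[0,0,0],[-0.1,-0.5,1.7],1],[[0,0,0],[-0.1,-0.5,1.7],1],[[0,0,0],[-0.1,-0.5,1.7],1]]'; python3 go.py 543.5 137.5 119.8 -25
python3 - <<'E'
from h import *
n="scene"; im=optics.grab_frame(n); u,v=280,215; print(proj(n,manip.read_state()["ee_pos"]+[0,0,-11]))
c=cv2.resize(im[v-30:v+30,u-40:u+40],(800,600),interpolation=cv2.INTER_CUBIC); c=np.clip(c.astype(float)*2,0,255).astype(np.uint8)
cv2.imwrite("pics/c2.png",c)
E
```

```text
time: 2.9
ee_pos: [543.3, 139.4, 140.9]
eef_rot: [-180.0, -0.0, -25.0]
force: [0.9, -0.3, -0.5]
width: -0.2
shift cm [0.1  0.16 1.01] turn [-0. -0. -0.] tip [543.3 139.4 129.9] [-180.   -0.  -25.] F [ 0.9 -0.3 -0.5] t 2.9 w -0.2
[287.41713374 214.41505781]
```

View pics/c2.png

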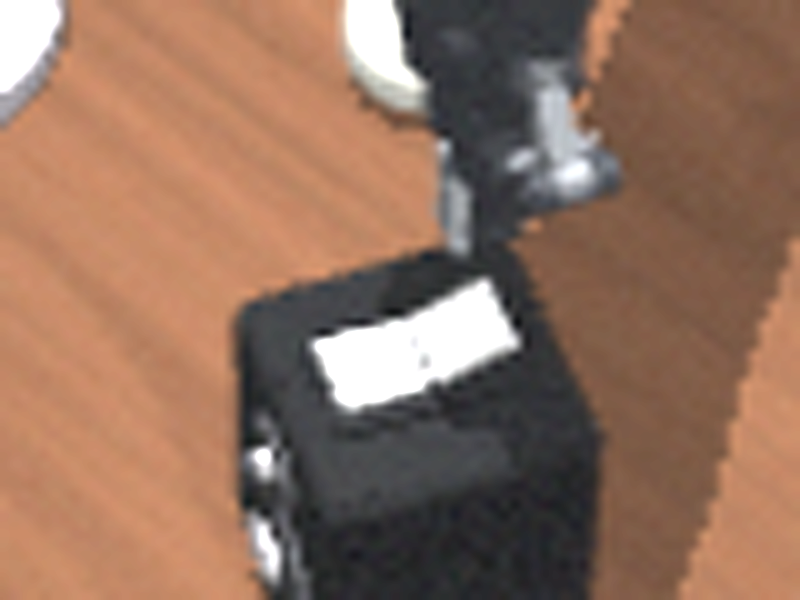

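```bash
python3 -m crank '[[[0,0,0],[0.1,0.15,0.4],1],[[0,0,0],[0.1,0.15,0.8],1],[[0,0,0],[0.1,0.15,1.1],1],[[0,0,0],[0.1,0.15,1.2],1],[[0,0,0],[0.1,0.15,1.2],1]]'; python3 go.py 543.5 137.5 112.5 -25
python3 - <<'E'
from h import *
n="scene"; im=optics.grab_frame(n); u,v=280,215; print(proj(n,manip.read_state()["ee_pos"]+[0,0,-11]))
c=cv2.resize(im[v-30:v+30,u-40:u+40],(800,600),interpolation=cv2.INTER_CUBIC); c=np.clip(c.astype(float)*3,0,255).astype(np.uint8)
cv2.imwrite("pics/c3.png",c)
E
```

```text
time: 3.45
ee_pos: [543.2, 137.5, 128.4]
eef_rot: [180.0, 0.0, -25.0]
force: [-0.5, -0.6, 0.7]
width: -0.0
shift cm [ 0.03 -0.01  0.49] turn [ 0.  0. -0.] tip [543.2 137.5 117.4] [180.   0. -25.] F [-0.5 -0.6  0.7] t 3.45 w -0.0
[286.84229178 216.63602923]
```

View pics/c3.png

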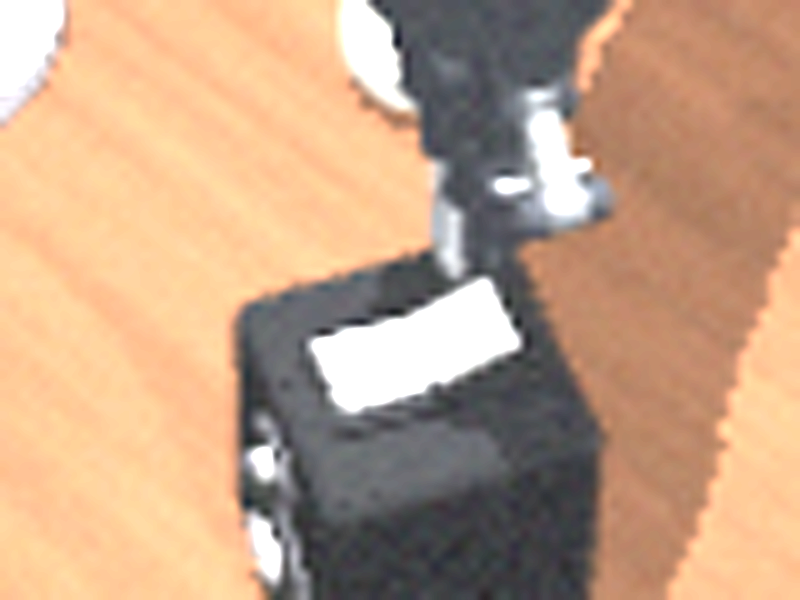

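```bash
cat > wp.py <<'E'
import sys; from h import *
u,v=int(sys.argv[1]),int(sys.argv[2]); im=optics.grab_frame("scene")
p=im[v-14:v+14,u-14:u+14]; m=p.min(2)>100
print("white px",m.sum()); print("\n".join("".join("%3x"%(q) for q in r) for r in p.min(2)[::1])) if len(sys.argv)>3 else 0
E
python3 wp.py 282 219; python3 -m crank '[[[0,0,0],[0,0,0.3],1],[[0,0,0],[0,0,0.5],1],[[0,0,0],[0,0,0.5],1]]'; python3 wp.py 282 219;python3 -m crank '[[[0,0,0],[0,0,0.2],1],[[0,0,0],[0,0,0.4],1],[[0,0,0],[0,0,0.4],1]]';  python3 wp.py 282 219
```

```text
white px 132
time: 3.85
ee_pos: [543.1, 137.5, 123.3]
eef_rot: [180.0, 0.0, -25.0]
force: [0.3, -0.1, 0.1]
width: 0.0
white px 133
time: 4.2
ee_pos: [543.1, 137.5, 119.4]
eef_rot: [180.0, 0.0, -25.0]
force: [-1.6, 0.1, -0.7]
width: 0.1
white px 131
```

```bash
python3 - <<'E'
from h import *
o=[]
n="scene"; im=optics.grab_frame(n); u,v=280,205; P=manip.read_state()["ee_pos"]; print(proj(n,P),proj(n,P+[0,0,-11]))
c=cv2.resize(im[v-45:v+45,u-60:u+60],(800,600),interpolation=cv2.INTER_CUBIC); c=(255*(c/255.)**.45).astype(np.uint8)
cv2.imwrite("pics/c4.png",c)
E
```

```text
[286.83008131 216.20837241] [286.72327739 218.49342331]
```

View pics/c4.png

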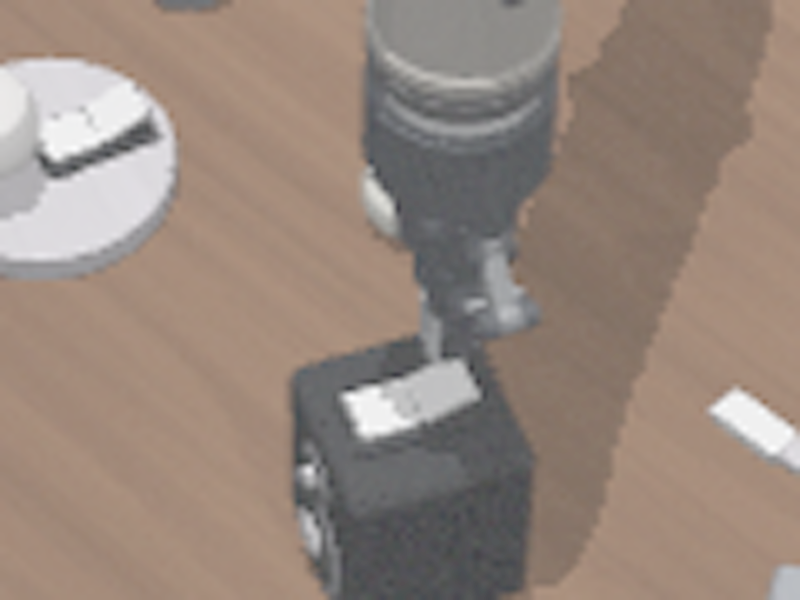

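```bash
python3 - <<'E'
from h import *
for z in (196,209,225): 
  for n in("scene","top"): print(n,z,*[proj(n,[236.3+42*s*np.sin(np.radians(25.5)),-495.8-42*s*np.cos(np.radians(25.5)),z]).round(1) for s in(-1,0,1)])
a=cv2.imread("pics/scene0.png")[0:60,175:255]
b=cv2.imread("pics/top0.png")[310:370,490:560]
f=lambda q:(255*(cv2.resize(q,(400,400*q.shape[0]//q.shape[1]),interpolation=cv2.INTER_CUBIC)/255.)**.5).astype(np.uint8)
A,B=f(a),f(b); h=min(len(A),len(B)); cv2.imwrite("pics/c5.png",np.hstack([A[:h],B[:h]]))
E
```

```text
scene 196 [227.2  51.8] [215.9  49.3] [204.8  46.8]
top 196 [495.7 334.8] [511.  326.7] [526.3 318.6]
scene 209 [226.9  48.6] [215.6  46.1] [204.4  43.6]
top 209 [498.2 335.2] [513.7 327. ] [529.1 318.8]
scene 225 [226.6  44.6] [215.2  42.1] [204.   39.7]
top 225 [501.4 335.7] [517.1 327.4] [532.7 319.2]
```

View pics/c5.png

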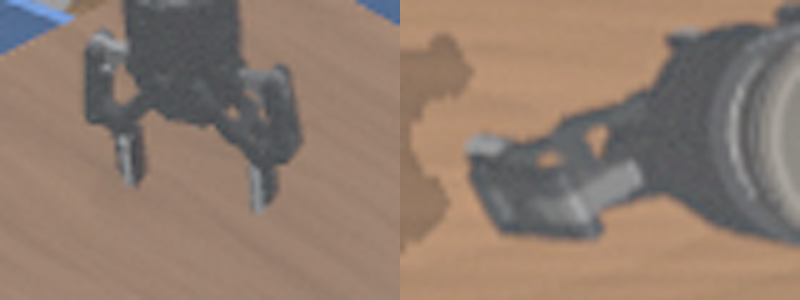

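Both views of the open gripper put the real fingertips about 18 mm higher than assumed, so the offset is vertical. I keep descending and go by force.

```bash
python3 -m crank '[[[0,0,0],[0,0,0.3],1],[[0,0,0],[0,0,0.4],1],[[0,0,0],[0,0,0.4],1]]'; python3 wp.py 282 219; python3 -m crank '[[[0,0,0],[0,0,0.2],1],[[0,0,0],[0,0,0.3],1],[[0,0,0],[0,0,0.3],1]]'; python3 wp.py 282 219
```

```text
time: 4.6
ee_pos: [543.2, 137.5, 115.5]
eef_rot: [180.0, 0.0, -25.0]
force: [-0.4, -0.7, -0.5]
width: -0.0
white px 130
time: 4.95
ee_pos: [543.2, 137.5, 112.5]
eef_rot: [180.0, 0.0, -25.0]
force: [0.4, 0.3, 0.1]
width: 0.1
white px 126
```

```bash
python3 -m crank '[[[0,0,0],[0,0,0.2],1],[[0,0,0],[0,0,0.3],1],[[0,0,0],[0,0,0.3],1]]'; python3 wp.py 282 219; python3 -m crank '[[[0,0,0],[0,0,0.2],1],[[0,0,0],[0,0,0.3],1],[[0,0,0],[0,0,0.3],1]]'; python3 wp.py 282 219
```

```text
time: 5.3
ee_pos: [543.2, 137.5, 109.5]
eef_rot: [180.0, 0.0, -25.0]
force: [-0.1, -0.9, -0.2]
width: 0.3
white px 120
time: 5.65
ee_pos: [543.2, 137.5, 106.5]
eef_rot: [180.0, 0.0, -25.0]
force: [-1.3, 0.3, -0.4]
width: -0.1
white px 120
```

```bash
python3 - <<'E'
from h import *
im=optics.grab_frame("scene"); u,v=282,212
c=cv2.resize(im[v-30:v+30,u-40:u+40],(800,600),interpolation=cv2.INTER_CUBIC); c=(255*(c/255.)**.4).astype(np.uint8)
cv2.imwrite("pics/c6.png",c); print(manip.read_state()["force"],proj("scene",manip.read_state()["ee_pos"]))
E
```

```text
[ 0.15086389  0.33333943 -0.02873711] [286.7087269  218.90679514]
```

View pics/c6.png

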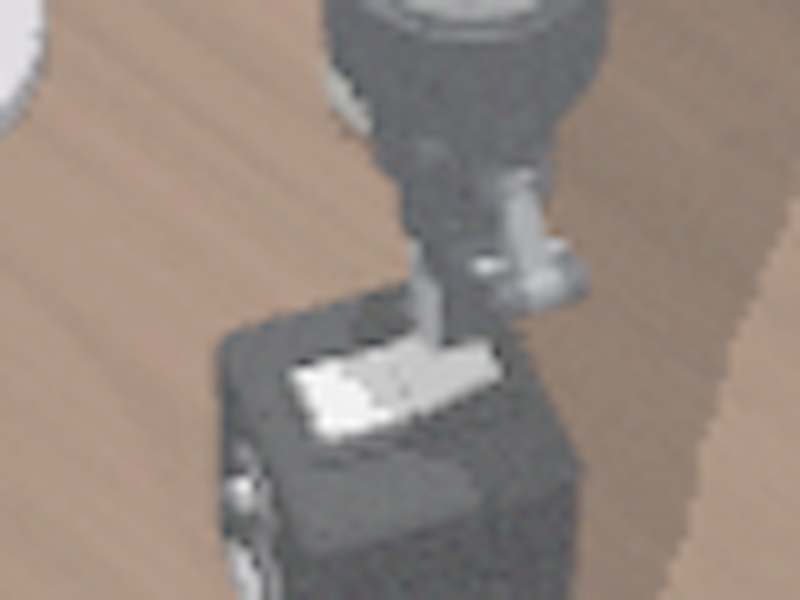

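Tip is at about px (285.5,217), just covering the rear edge of the rocker. The rocker hasn't moved and there is no force yet. I'll continue in small steps.

```bash
for i in 1 2 ; do python3 -m crank '[[[0,0,0],[0,0,0.2],1],[[0,0,0],[0,0,0.3],1],[[0,0,0],[0,0,0.3],1]]' | egrep 'ee|force'; python3 wp.py 282 219; done
```

```text
ee_pos: [543.2, 137.5, 103.5]
eef_rot: [180.0, 0.0, -25.0]
force: [0.5, 0.5, -0.1]
white px 115
ee_pos: [543.2, 137.5, 100.5]
eef_rot: [180.0, 0.0, -25.0]
force: [-0.1, 0.2, 0.2]
white px 105
```

```bash
for i in 1 ; do python3 -m crank '[[[0,0,0],[0,0,0.2],1],[[0,0,0],[0,0,0.3],1],[[0,0,0],[0,0,0.3],1]]' | egrep 'ee|force'; python3 wp.py 282 219 1; done
```

```text
ee_pos: [543.4, 137.9, 98.1]
eef_rot: [-180.0, -0.0, -25.0]
force: [-0.8, 0.2, 2.9]
white px 102
 33 33 32 33 32 34 35 34 33 31 32 35 34 2e 1d 1c 19 1d 1d 1b 1a 19 1b 1f 35 5e 5f 5c
 33 34 35 33 34 32 33 33 34 33 32 32 33 33 1e 1b 1a 1a 1f 23 1a 1a 1b 1e 37 5f 60 5e
 34 35 34 33 33 33 34 33 34 34 35 33 32 33 25 1a 1e 19 1b 18 1c 1e 20 21 39 5f 5f 5d
 36 38 34 34 32 33 34 33 32 32 34 32 32 32 39 46 1c 1b 1b 1d 23 23 24 25 32 4c 5f 61
 37 36 36 36 30 31 34 34 33 34 33 32 34 33 39 49 1b 1d 1c 22 23 22 23 27 36 4c 60 5f
 37 37 36 37 36 34 32 34 33 33 33 31 27 24 23 3c 20 1b 1c 1f 24 39 60 6d 51 3b 5f 5f
 34 36 36 37 37 36 36 33 2f 28 1e 18 19 18 21 3d 31 1b 1a 1c 21 2b 45 31 2c 33 53 77
 32 35 34 37 34 2b 28 20 24 23 1a 1a 1a 19 22 41 4a 33 1a 19 1a 1b 1d 2a 35 3d 61 7c
 32 28 29 26 23 25 24 23 23 24 1a 1c 1a 19 20 37 4d 4b 1d 1b 1b 1b 1b 26 3c 3a 41 57
 22 22 26 22 21 21 23 23 21 1b 1b 15 1d 1f 2a 37 4e 4c 1c 1e 1a 1c 1c 25 26 2c 2f 3c
 24 24 23 23 23 22 23 24 21 1b 18 16 1c 17 1f 39 4d 4b 18 1a 1a 1b 1a 19 1f 1e 1f 29
 24 25 21 23 24 24 25 22 22 1a 19 18 2a 5d 84 50 4c 4c 23 1b 1a 1a 1
[... 676 characters left out ...]
14 11 17 17 1a 1d 1c
 22 24 23 24 20 2a 4a 76 5f 3e 39 24 24 20 1b 1c 15 13 13 14 18 19 18 1b 1b 19 1b 19
 1e 24 24 23 25 26 25 23 24 26 25 26 23 19 13 15 17 18 19 17 18 19 1b 19 1a 1c 19 1c
 1b 21 24 23 24 20 24 23 25 21 18 17 1e 24 24 1a 1c 1a 1b 1b 1a 1e 16 17 1a 1b 18 1b
 19 22 22 24 21 1a 1a 16 1d 21 25 24 25 25 25 25 26 25 22 19 18 1b 19 1a 16 14 1a 1a
 15 1e 20 25 23 25 22 24 24 25 25 25 24 25 24 24 24 24 23 25 24 1b 1b 1a 19 1c 1c 18
 37 1b 21 25 23 24 26 25 24 24 25 26 24 24 25 24 25 24 22 24 24 1a 1a 19 1c 1a 1a 18
 39 18 1f 23 25 24 26 24 25 26 26 25 25 23 25 25 24 26 24 22 24 1e 1b 17 1a 18 15 16
 39 14 19 22 26 24 26 26 24 26 26 27 25 24 27 23 23 24 23 22 21 1f 18 16 17 11 13 15
```

Contact: 2.9 N at TCP z = 98. I press on.

```bash
for i in 1 2 ; do python3 -m crank '[[[0,0,0],[0,0,0.15],1],[[0,0,0],[0,0,0.3],1],[[0,0,0],[0,0,0.3],1]]' | egrep 'ee|force'; done; python3 wp.py 282 219 1
```

```text
ee_pos: [543.1, 138.1, 94.7]
eef_rot: [-180.0, 0.0, -25.0]
force: [-1.3, 0.8, 1.1]
ee_pos: [543.2, 138.0, 91.5]
eef_rot: [-180.0, 0.0, -25.0]
force: [-1.7, 1.4, 1.5]
white px 90
 33 33 33 32 34 33 34 34 33 32 30 35 32 2d 1c 18 17 1b 1c 1a 1a 1d 23 27 38 5b 59 39
 34 33 35 33 32 34 32 33 33 33 34 34 34 32 1b 19 1a 1a 1b 18 1d 1c 1d 1f 36 5e 5d 4e
 37 32 32 35 34 33 33 33 34 34 32 34 32 2b 21 1c 19 1c 1e 1c 17 1a 18 26 48 5f 5f 5c
 37 36 34 32 33 32 32 32 32 33 35 32 32 2d 23 19 1c 1b 1c 1d 19 1d 1d 1d 3a 5f 5f 5c
 35 36 36 34 32 33 33 33 34 33 32 35 34 33 37 44 1c 1d 1b 1b 20 24 21 21 38 55 5f 5c
 36 38 35 37 36 35 34 34 31 32 34 32 27 25 2f 5b 19 1a 1d 23 22 23 25 27 34 4b 5f 5f
 35 35 39 37 37 37 33 33 2f 28 1c 17 1c 17 22 3e 21 1b 18 20 23 25 35 42 4b 41 5f 60
 32 34 36 36 35 29 2b 21 23 22 18 1c 1a 1b 25 3c 1d 1a 1a 1b 24 40 6e 60 3f 38 5e 5e
 34 29 2a 28 23 24 24 25 21 23 1a 19 1a 1a 24 3e 30 1a 19 1b 24 22 2a 29 35 3d 63 7b
 21 24 23 24 22 24 25 24 22 1b 1c 1c 1b 1a 22 43 4d 4c 1a 1b 1e 1d 1a 21 3d 41 49 63
 23 23 22 23 24 24 24 25 23 1c 18 19 16 1a 20 39 4e 4c 1f 20 1d 1b 1d 2b
[... 757 characters left out ...]
13 16 16 19 1a 19 1a
 21 24 25 24 22 23 22 19 1c 1a 1b 26 24 22 18 17 16 13 16 18 1a 1b 1d 16 19 18 1c 1b
 22 21 24 24 25 26 24 21 24 23 24 25 23 17 18 17 18 18 1a 1a 19 1b 18 19 17 1a 19 1a
 1c 21 25 23 22 23 23 23 25 1e 17 19 1e 24 21 1a 1a 18 18 19 18 17 1b 1a 1a 19 1b 1b
 18 1e 22 24 22 1c 1d 16 1c 20 24 24 24 24 25 24 23 25 24 1b 16 18 1b 1b 1b 1b 1a 19
 16 1d 1f 24 25 26 25 26 25 26 24 24 25 23 22 25 25 26 25 25 23 1a 1a 19 19 1a 17 19
 36 19 21 23 23 25 22 23 27 25 23 24 24 24 24 25 20 25 25 24 22 17 19 1a 19 1a 19 18
 38 19 1e 22 25 26 26 25 27 25 26 23 25 24 23 24 23 25 25 22 24 21 15 18 19 17 14 16
 3b 15 1a 20 25 25 25 25 25 24 24 26 25 25 26 25 24 25 20 21 21 1d 17 15 17 16 11 13
```

The rocker is turning: its front half is rising. I press to the stop.

```bash
for i in 1 2 ; do python3 -m crank '[[[0,0,0],[0,0,0.1],1],[[0,0,0],[0,0,0.2],1],[[0,0,0],[0,0,0.2],1]]' | egrep 'time|ee_|force'; done; python3 wp.py 282 219
```

```text
time: 7.75
ee_pos: [543.4, 137.6, 90.0]
force: [-2.5, 0.3, 4.3]
time: 8.05
ee_pos: [543.5, 137.6, 89.9]
force: [-5.7, -0.8, 12.9]
white px 90
```

Speaker at its stop: TCP z = 90 for a top at 113.5, with force rising. I retreat and refine the dock and lamp from their bezels in the stored pictures.

```bash
python3 -m crank '[[[0,0,0],[0,0,-3],1],[[0,0,0],[0,0,-7],1],[[0,0,0],[0,0,-11],1],[[0,0,0],[0,0,-11],1]]' | egrep 'time|ee_|force'
python3 - <<'E'
from h import *
for n,f,D in(("top","top0",dict(dock=((419,245),37),lamp=(((343,226)),25),router=((177,240),35))),("scene","scene0",dict(dock=((203,136),37),lamp=((233,180),25),router=((350,256),35)))):
    I=cv2.imread(f"pics/{f}.png")
    for k,((x,y),h) in D.items():
        w=16; p=cv2.resize(I[y-w:y+w,x-w:x+w],None,fx=4,fy=4,interpolation=cv2.INTER_CUBIC)
        m=(p.max(2)<90).astype(np.uint8); m=cv2.morphologyEx(m,cv2.MORPH_OPEN,np.ones((3,3)))
        cs=cv2.findContours(m,cv2.RETR_EXTERNAL,cv2.CHAIN_APPROX_NONE)[0]; c=min((c for c in cs if cv2.contourArea(c)>150),key=lambda c:np.hypot(*(np.array(cv2.minAreaRect(c)[0])-64)))
        R=cv2.minAreaRect(c); q=(cv2.boxPoints(R)+.5)/4-.5+[x-w,y-w]; W=np.array([ray(n,*a,h-4)[:2] for a in q]); e=W[1]-W[0],W[2]-W[1]; E=max(e,key=np.linalg.norm)
        print(n,k,W.mean(0).round(1),[round(float(np.linalg.norm(a))) for a in e],round(float(np.degrees(np.arctan2(E[1],E[0]))%180),1))
E
python3 go.py 432.6 -337.9 100 -7; python3 go.py 282 219 0 0 >/dev/null; python3 wp.py 282 219
```

```text
time: 8.5
ee_pos: [548.0, 138.2, 203.8]
force: [0.1, -0.3, -0.4]
top dock [ 442.8 -330.9] [28, 62] 14.7
top lamp [ 486.9 -122.3] [25, 46] 22.2
top router [453.4 305.9] [44, 23] 162.4
scene dock [ 456.4 -331.9] [64, 32] 149.9
scene lamp [ 509.4 -124.8] [62, 22] 154.6
scene router [469.6 322.1] [65, 36] 28.8
shift cm [ 9.63 48.08  9.03] turn [ -0.3  -0.7 -18.1] tip [548.  138.2 192.8] [-179.6   -0.6  -25.1] F [ 0.1 -0.3 -0.4] t 8.5 w -0.1
white px 123
```

```bash
python3 -m crank '[[[0,0,-5],[0.8,4,0],1],[[0,0,-10],[1.6,8,0],1],[[0,0,-18],[2.4,12,0],1],[[0,0,-18],[3.2,16,0],1],[[0,0,-18],[4,20,0],1],[[0,0,-18],[4.8,24,0],1],[[0,0,-18],[5.6,28,0],1],[[0,0,-18],[6.4,32,0],1],[[0,0,-18],[7.2,36,0],1],[[0,0,-18],[8,40,0],1],[[0,0,-18],[8.8,44,0],1],[[0,0,-18],[9.6,48,0],1]]' | egrep 'time|ee_|force';python3 -m crank '[[[0,0,0],[0,0,3],1],[[0,0,0],[0,0,6],1],[[0,0,0],[0,0,9],1],[[0,0,0],[0,0,10],1],[[0,0,0],[0,0,10],1],[[0,0,0],[0,0,10],1],[[0,0,0],[0,0,10],1]]'
python3 go.py 432.6 -337.9 22 -7
python3 - <<'E'
from h import *
o=[]
for n in("scene","top"):
    im=optics.grab_frame(n); cv2.imwrite(f"pics/{n}2.png",im); u,v=map(int,proj(n,[440,-340,55])); u=min(max(u,40),519); print(n,u,v,proj(n,[432.6,-337.9,46]))
    c=cv2.resize(im[v-40:v+40,u-40:u+40],(400,400),interpolation=cv2.INTER_CUBIC); o.append((255*(c/255.)**.6).astype(np.uint8))
cv2.imwrite("pics/c7.png",np.hstack(o))
E
```

```text
time: 9.75
ee_pos: [425.4, -339.8, 195.7]
force: [-0.6, -0.5, 0.5]
time: 10.45
ee_pos: [428.7, -338.9, 99.5]
eef_rot: [179.9, -0.2, -7.0]
force: [0.4, 0.9, -0.1]
width: 0.2
shift cm [ 0.36 -0.16  6.65] turn [ 0.1 -0.2 -0. ] tip [ 428.7 -338.9   88.5] [179.9  -0.2  -7. ] F [ 0.4  0.9 -0.1] t 10.45 w 0.2
scene 205 130 [207.40450267 131.33516336]
top 421 246 [419.7096531  249.74102857]
```

View pics/c7.png

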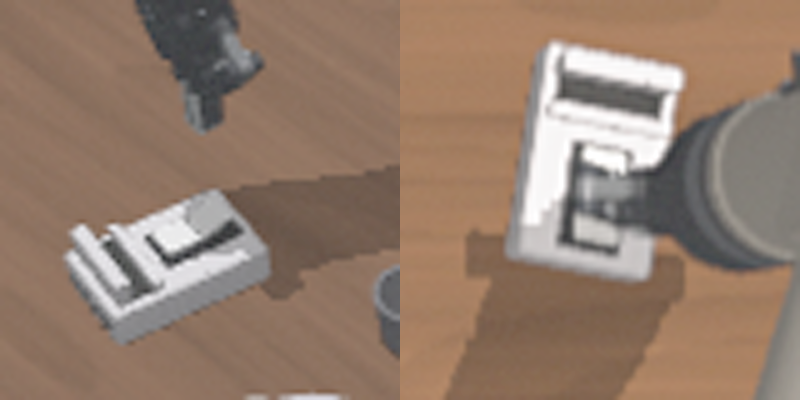

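```bash
python3 - <<'E'
from h import *
from scipy.optimize import least_squares
for z in(88.5,123): print(z,proj("top",[428.7,-338.9,z]),proj("scene",[428.7,-338.9,z]))
f=lambda X:np.r_[proj("top",X)-[418.5,244],proj("scene",X)-[205.6,116]]
r=least_squares(f,[430,-340,110]); print(r.x,r.fun)
E
```

```text
88.5 [425.04629268 249.7535042 ] [206.90590057 121.47601422]
123 [429.24227853 248.53188442] [205.92542383 113.79364125]
[ 442.23375759 -311.65101638  136.98875978] [ 1.45401467 -1.19945844  2.31524599  0.68342016]
```

```bash
python3 -m crank '[[[0,0,0],[0.35,-0.15,1],1],[[0,0,0],[0.35,-0.15,2],1],[[0,0,0],[0.35,-0.15,3],1],[[0,0,0],[0.35,-0.15,3.5],1],[[0,0,0],[0.35,-0.15,3.5],1]]' | egrep 'time|ee_p|force'
for i in 1 2 3 4; do python3 -m crank '[[[0,0,0],[0,0,0.3],1],[[0,0,0],[0,0,0.6],1],[[0,0,0],[0,0,0.6],1]]' | egrep 'ee_p|force'; done; python3 go.py 432.6 -337.9 22 -7; python3 wp.py 205 135
```

```text
time: 11.05
ee_pos: [430.1, -336.2, 61.2]
force: [-0.1, 0.5, -0.5]
ee_pos: [431.0, -336.9, 56.6]
force: [-0.9, 0.1, -0.4]
ee_pos: [430.7, -336.7, 50.3]
force: [-0.5, -1.3, 1.2]
ee_pos: [430.7, -336.7, 44.2]
force: [-1.0, -0.1, 0.8]
ee_pos: [430.7, -336.6, 38.2]
force: [-0.4, 0.1, -0.2]
shift cm [0.2  0.1  0.52] turn [-0.   0.1 -0. ] tip [ 430.7 -336.6   27.2] [-1.8e+02  1.0e-01 -7.0e+00] F [-0.4  0.1 -0.2] t 12.25 w 0.1
white px 287
```

```bash
python3 -m crank '[[[0,0,0],[0.1,0,0.4],1],[[0,0,0],[0.1,0,0.9],1],[[0,0,0],[0.1,0,0.9],1]]' | egrep 'ee_p|force'
for i in 1 2 3 4; do python3 -m crank '[[[0,0,0],[0,0,0.15],1],[[0,0,0],[0,0,0.3],1],[[0,0,0],[0,0,0.3],1]]' | egrep 'ee_p|force'; done; python3 wp.py 205 135
```

```text
ee_pos: [431.5, -336.5, 28.9]
force: [-0.3, 0.6, -0.5]
ee_pos: [432.0, -337.0, 26.6]
force: [0.4, 0.2, 0.1]
ee_pos: [432.0, -337.1, 24.0]
force: [-0.7, 1.4, 1.1]
ee_pos: [431.8, -337.1, 20.5]
force: [-0.3, 0.5, 0.9]
ee_pos: [431.9, -337.1, 17.5]
force: [-2.1, 0.4, 1.2]
white px 252
```

Contact came at about z = 24, matching the prediction. I press to the stop.

```bash
for i in 1 2; do python3 -m crank '[[[0,0,0],[0,0,0.1],1],[[0,0,0],[0,0,0.2],1],[[0,0,0],[0,0,0.2],1]]' | egrep 'time|ee_p|force'; done
```

```text
time: 14.15
ee_pos: [432.2, -337.1, 16.0]
force: [-2.0, 0.8, 3.8]
time: 14.45
ee_pos: [432.3, -337.2, 15.8]
force: [-5.0, 2.6, 15.7]
```

Dock at its stop, z = 16.0 as predicted. I retreat upwards and work out the lamp move.

```bash
python3 -m crank '[[[0,0,0],[0,0,-3],1],[[0,0,0],[0,0,-7],1],[[0,0,0],[0,0,-11],1],[[0,0,0],[0,0,-14],1],[[0,0,0],[0,0,-14],1],[[0,0,0],[0,0,-14],1]]' | egrep 'time|ee_|force'; python3 go.py 484.5 -129.3 140 -15
```

```text
time: 15.05
ee_pos: [432.9, -337.1, 154.0]
force: [-0.5, -0.0, -0.7]
shift cm [  2.6  -21.25   0.29] turn [ 0.  -0.1  8. ] tip [ 432.9 -337.1  143. ] [ 1.8e+02 -1.0e-01 -7.0e+00] F [-0.5 -0.  -0.7] t 15.05 w 0.2
```

```bash
python3 -m crank '[[[0,0,4],[0.5,-4,0],1],[[0,0,8],[1,-8,0],1],[[0,0,8],[1.5,-12,0],1],[[0,0,8],[2,-16,0],1],[[0,0,8],[2.6,-20,0],1],[[0,0,8],[2.6,-21.2,1],1],[[0,0,8],[2.6,-21.2,3],1],[[0,0,8],[2.6,-21.2,5],1],[[0,0,8],[2.6,-21.2,6],1],[[0,0,8],[2.6,-21.2,6],1],[[0,0,8],[2.6,-21.2,6],1]]' | egrep 'time|ee_|force'; python3 go.py 484.5 -129.3 50 -15
python3 - <<'E'
from h import *
im=optics.grab_frame("scene"); cv2.imwrite("pics/scene3.png",im)
print(proj("scene",[484.5,-129.3,34]),proj("scene",manip.read_state()["ee_pos"]+[0,0,23]))
f=lambda u,v,w:(255*(cv2.resize(im[v-w:v+w,u-w:u+w],(400,400),interpolation=cv2.INTER_CUBIC)/255.)**.6).astype(np.uint8)
a=np.vstack([cv2.resize(f(203,137,24),(200,200)),cv2.resize(f(282,220,24),(200,200))])
cv2.imwrite("pics/c8.png",np.hstack([f(230,172,36),a]))
E
```

```text
time: 16.15
ee_pos: [483.6, -130.1, 93.5]
force: [-0.9, 0.4, -0.9]
shift cm [ 0.06 -0.1   3.25] turn [-0.  0. -0.] tip [ 483.6 -130.1   82.5] [-180.    0.  -15.] F [-0.9  0.4 -0.9] t 16.15 w -0.2
[238.5077285  174.45384161] [237.13793877 156.67837616]
```

View pics/c8.png

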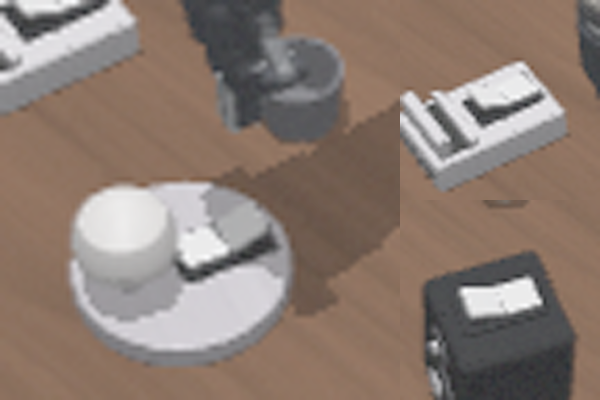

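The crop shows the dock and speaker with rear halves level and front halves raised, and both upright. The lamp's raised half is at px (237,176), with the tip above it at (237,159). I descend.

```bash
python3 -m crank '[[[0,0,0],[0.1,-0.1,2],1],[[0,0,0],[0.1,-0.1,4],1],[[0,0,0],[0.1,-0.1,6],1],[[0,0,0],[0.1,-0.1,7],1],[[0,0,0],[0.1,-0.1,7.2],1],[[0,0,0],[0.1,-0.1,7.2],1],[[0,0,0],[0.1,-0.1,7.2],1]]' | egrep 'time|ee_p|force'
for i in 1 2 3; do python3 -m crank '[[[0,0,0],[0,0,0.15],1],[[0,0,0],[0,0,0.3],1],[[0,0,0],[0,0,0.3],1]]' | egrep 'ee_p|force'; done; python3 go.py 484.5 -129.3 50 -15
```

```text
time: 16.9
ee_pos: [486.2, -129.4, 22.9]
force: [0.8, -0.5, -1.1]
ee_pos: [485.0, -129.1, 18.9]
force: [-1.1, 0.3, 0.1]
ee_pos: [484.8, -129.1, 15.5]
force: [-0.0, -0.2, 0.8]
ee_pos: [485.0, -129.0, 12.8]
force: [-0.2, 0.0, 0.2]
shift cm [-0.04  0.04 -4.82] turn [ 0.  0. -0.] tip [ 485.  -129.     1.8] [180.   0. -15.] F [-0.2  0.   0.2] t 17.8 w -0.1
```

```bash
for i in 1 2 3; do python3 -m crank '[[[0,0,0],[0,0,0.15],1],[[0,0,0],[0,0,0.3],1],[[0,0,0],[0,0,0.3],1]]' | egrep 'ee_p|force'; done;  python3 -m crank '[[[0,0,0],[0,0,0.1],1],[[0,0,0],[0,0,0.2],1],[[0,0,0],[0,0,0.2],1]]' | egrep 'ee_p|force'
```

```text
ee_pos: [484.1, -128.7, 9.4]
force: [-1.7, 0.8, 2.1]
ee_pos: [485.2, -129.1, 6.5]
force: [0.3, -0.6, 0.5]
ee_pos: [485.4, -129.2, 4.0]
force: [-1.7, 0.8, 3.8]
ee_pos: [485.4, -129.2, 3.8]
force: [-5.6, 2.0, 17.0]
```

Stop reached at z = 4.0. I retreat straight up, back off, and look at everything.

```bash
python3 -m crank '[[[0,0,0],[0,0,-3],1],[[0,0,0],[0,0,-7],1],[[0,0,0],[0,0,-12],1],[[0,0,0],[0,0,-17],1],[[0,0,0],[0,0,-22],1],[[0,0,0],[-2,4,-22],1],[[0,0,0],[-4,8,-22],1],[[0,0,0],[-6,12,-22],1],[[0,0,0],[-8,16,-22],1],[[0,0,0],[-8,20,-22],1],[[0,0,0],[-8,24,-22],1],[[0,0,0],[-8,24,-22],1]]' | egrep 'time|ee_|force'
python3 -m crank '[[[0,0,0],[0,0,0],1],[[0,0,0],[0,0,0],1],[[0,0,0],[0,0,0],1]]' | egrep 'time|ee_|force'
python3 - <<'E'
from h import *
im=optics.grab_frame("scene"); cv2.imwrite("pics/scene4.png",im)
g=lambda p:(255*(cv2.resize(p,(400,300),interpolation=cv2.INTER_CUBIC)/255.)**.6).astype(np.uint8)
f=lambda u,v:g(im[v-21:v+21,u-28:u+28])
cv2.imwrite("pics/c9.png",np.vstack([np.hstack([f(203,137),f(228,182)]),np.hstack([f(282,225),g(im)])]))
E
```

```text
time: 20.2
ee_pos: [341.9, -347.5, 221.3]
force: [0.6, 0.1, -0.3]
time: 20.5
ee_pos: [346.7, -338.8, 221.8]
force: [-0.5, 0.6, 0.7]
```

View pics/c9.png

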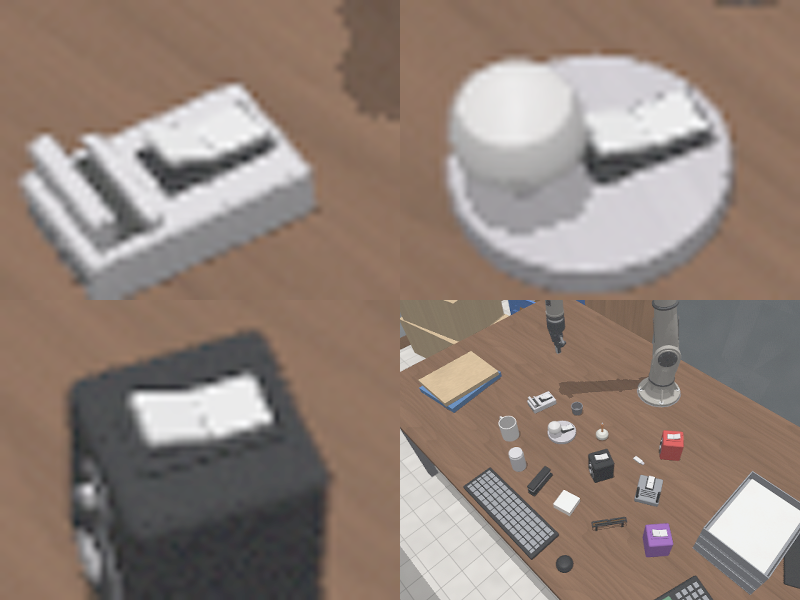

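```bash
python3 -c "
from h import *
a=cv2.imread('pics/scene0.png').astype(int);b=cv2.imread('pics/scene4.png').astype(int)
d=np.abs(a-b).max(2)>40
for n,(u,v) in dict(router=(350,262),mug=(152,180),clip=(248,152),pen=(283,187),can=(164,223),notes=(234,283),stapler=(196,252),usb=(334,225),speaker_sw=(282,219),dock_sw=(203,136),lamp_sw=(233,179)).items(): print(n,d[v-18:v+18,u-18:u+18].sum())
ticket.hand_in()"
```

```text
router 0
mug 0
clip 2
pen 0
can 0
notes 0
stapler 0
usb 0
speaker_sw 71
dock_sw 39
lamp_sw 37
the job is handed in; nothing more can be done
```

I switched off the speaker, then the dock, then the lamp, each by pressing the raised half down with closed fingertips. I handed the job in at about 20.5 s of the 58 s allowed; no verdict is reported.

**Switches:** each press ended against a hard stop at 13 to 17 N. All three stops came at the same TCP height relative to the switch, 23.5 mm below the level half's top.

**Last picture:** the dock's and lamp's front halves stand raised and their rear halves lie level. The speaker's looks switched too, but is less clear there. All three stand upright and the arm is clear of everything. Compared with the first picture, the router (left on) and the seven loose things I compared show no change; I did not compare the glasses.

**What disagreed:**
- **Fingertip height:** the tips sat about 34 mm higher than the reported TCP pose and the given 11 mm tip offset imply. I found the contacts by force and used the same offset for the dock and lamp.
- **Dock lateral position:** triangulating the fingertip over the dock gave an inconsistent answer, so I relied on the rocker measurements instead.
- **Bezel measurements:** these were unusable because the rockers partly hide the bezels.

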